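# Put the drained chopping boards away in the labelled rack

### The job

The washed chopping boards have drained: move the red, yellow, green and blue ones from the wire drainer into the wooden board rack, so that the row follows the rack's coloured label clips, each board in the slot whose clip has its own colour. Each must stand upright, fully down on the slot's floor and centred front to back, and be let go. Leave the white board standing where it is.

Things in the scene. Friction and masses are not known exactly. Their poses are not given: they have to be found in the camera images.
- board_red: Red plastic chopping board, 150 x 105 x 10 mm, 0.17 kg, on its long edge, hanging hole near an upper corner. Origin: middle of its underside; x along the length, y through the thickness, z up (top edge 105 mm up). Starts in one of the four slots, 40 mm apart, of the wire drainer on the sink's ribbed part; the wires beside it rise 64 mm above its underside.
- board_yellow: Yellow plastic chopping board, 150 x 105 x 10 mm, 0.17 kg, on its long edge, hanging hole near an upper corner. Origin: middle of its underside; x along the length, y through the thickness, z up (top edge 105 mm up). Starts in one of the four slots, 40 mm apart, of the wire drainer on the sink's ribbed part; the wires beside it rise 64 mm above its underside.
- board_green: Green plastic chopping board, 150 x 105 x 10 mm, 0.17 kg, on its long edge, hanging hole near an upper corner. Origin: middle of its underside; x along the length, y through the thickness, z up (top edge 105 mm up). Starts in one of the four slots, 40 mm apart, of the wire drainer on the sink's ribbed part; the wires beside it rise 64 mm above its underside.
- board_blue: Blue plastic chopping board, 150 x 105 x 10 mm, 0.17 kg, on its long edge, hanging hole near an upper corner. Origin: middle of its underside; x along the length, y through the thickness, z up (top edge 105 mm up). Starts in one of the four slots, 40 mm apart, of the wire drainer on the sink's ribbed part; the wires beside it rise 64 mm above its underside.
- board_white: White plastic chopping board, 150 x 105 x 10 mm, 0.17 kg, on its long edge, hanging hole near an upper corner. Origin: middle of its underside; x along the length, y through the thickness, z up (top edge 105 mm up). Already in the wooden rack's slot with the white clip; it stays there. Note: a wall cupboard (underside 490 mm above the worktop, front and door handle at world x = 0.62 m, right end at y = 0.145 m) hangs behind and above the rack; pass in front of it.
- clip_red: Red label clip with a sloped face, 34 mm wide, on the wooden rack's rear rail. Origin NOT on the clip but 100 mm in front of it, mid-slot, on the slot floor 16 mm above the worktop: the board's origin goes there. x along the slot towards the clip; y across the slots (pitch 40 mm); z up. Slot 13 mm wide between wires at x = -45 and 45 mm, upright to 42 mm, then tapering to points 64 mm above the floor.
- clip_yellow: Yellow label clip with a sloped face, 34 mm wide, on the wooden rack's rear rail. Origin NOT on the clip but 100 mm in front of it, mid-slot, on the slot floor 16 mm above the worktop: the board's origin goes there. x along the slot towards the clip; y across the slots (pitch 40 mm); z up. Slot 13 mm wide between wires at x = -45 and 45 mm, upright to 42 mm, then tapering to points 64 mm above the floor.
- clip_green: Green label clip with a sloped face, 34 mm wide, on the wooden rack's rear rail. Origin NOT on the clip but 100 mm in front of it, mid-slot, on the slot floor 16 mm above the worktop: the board's origin goes there. x along the slot towards the clip; y across the slots (pitch 40 mm); z up. Slot 13 mm wide between wires at x = -45 and 45 mm, upright to 42 mm, then tapering to points 64 mm above the floor.
- clip_blue: Blue label clip with a sloped face, 34 mm wide, on the wooden rack's rear rail. Origin NOT on the clip but 100 mm in front of it, mid-slot, on the slot floor 16 mm above the worktop: the board's origin goes there. x along the slot towards the clip; y across the slots (pitch 40 mm); z up. Slot 13 mm wide between wires at x = -45 and 45 mm, upright to 42 mm, then tapering to points 64 mm above the floor.
- clip_white: White label clip with a sloped face, 34 mm wide, on the wooden rack's rear rail. Origin NOT on the clip but 100 mm in front of it, mid-slot, on the slot floor 16 mm above the worktop: the board's origin goes there. x along the slot towards the clip; y across the slots (pitch 40 mm); z up. Slot 13 mm wide between wires at x = -45 and 45 mm, upright to 42 mm, then tapering to points 64 mm above the floor.

How it is judged:
By the outcome, as a careful person would: the job done as asked, in the order asked, and still so for the second after the job is handed in, with the robot touching nothing.
It also fails if it takes over 122 s, if anything falls off the work surface, if the arm or the gripper's body presses on something with over 40 N, if the wrist force passes 120 N, or if a joint passes its speed limit or range.

### The arm

A 6-joint arm with a two-finger parallel gripper is mounted at the origin on a cart in front of the work surface, level with it; the furniture and walls round the work are solid. World frame = base frame: x ahead of the robot, y to its left, z up, the work surface at z = 0. Lengths are in m, angles in rad, forces in N, time in s.
With the tool pointing down it reaches from about 0.425 to 0.95 m from the base axis. Payload 3.5 kg.
Tool frame: the origin (TCP) lies midway between the tips of the shut fingers; the grasp point (between the pads) lies 19 mm behind it; z points along the fingers, y is the line along which they close (so a half turn about z gives the same grasp; the last joint's range is limited). The gripper opens to 85 mm and grips with 20 to 120 N. Pads are 22 mm wide; open, the fingers measure 114 mm over their backs; the gripper's body (76 mm by 85 mm) begins 54 mm behind the grasp point. The pads swing forward as they close: fully open they stand 13 mm farther back than shut.
Start: joints at [-0.15, 0.286, 1.577, -0, 1.279, -0.15], TCP at [0.675, 0, 0.206] pointing down, gripper open.
Joint ranges: [-2.77, 2.77], [-0.9, 2.22], [0.21, 2.48], [-1.53, 4.67], [0.24, 2.81], [-2.84, 2.84]. Speed limits (rad/s): [2.79, 2.79, 3.14, 3.14, 3.14, 3.14].

### API

Orientations are given as a unit quaternion [x, y, z, w].
In Python, from plant import ctrl gives the robot as it stands.
- The arm moves only by the tool arm_command, never from a script. Its argument "steps" is one flat list of numbers, 5 for each row, row after row: the opening in per cent of the stroke, from 0 (shut) to 100 (fully open), then the shift along the tool's x, y, z each as a share of 25 mm, from -1 to 1, then the turn about the tool's z as a share of 0.1 rad, from -1 to 1. In form: [grip, tx, ty, tz, spin, grip, tx, ty, tz, spin, ...]. A call has 1 to 8 rows; each row shifts and turns the commanded pose from where the row before left it, along the tool's axes as they then stand; what a row does not reach is not made up. A row lasts 1/12 s, in which the tool goes at most 41.7 mm and 7.16 degrees, less where a joint would pass 70% of its speed; a pose out of reach is approached as far as the arm can. A call with a number of a shift or a turn outside -1 to 1 is refused whole. A call with a gripper value outside its range is refused whole. The fingers move at their own pace and stop on an object; "squeeze" is the grip in N (left out, the last holds). Time passes only in rows, so rows that do not move let the fingers close. It gives the time, the measured TCP pose, the force, the opening and the grip force at its end, in the units of the state.
- ctrl.get_state(): the state, without advancing time (a new reading comes with each control period).
- ctrl.read_camera(name): name is "scene" or "side" or "wrist"; returns the picture (384x512x3 uint8, red, green, blue); there is no depth.
- ctrl.camera_model(name): a dict with "intrinsics" (3x3 intrinsics, pixels), "rvec" (rotation vector, rad) and "tvec" (3), from world to camera coordinates, as OpenCV has them. Camera axes: x right, y down, z forward; pixel columns grow to the right and rows downward; lengths in m; the calibration is good to about 2 mm. A picture is of the moment at which its call begins: read the wrist's pose just before it. camera_model takes no time and is no camera call; for the wrist camera it gives the pose at the moment of the call.
- ctrl.sign_off(): hands the job in; it is judged then, once.
The state is a dict: "time": time; "qpos": joint angles; "dq": joint speeds; "joint_efforts": joint torques, N m; "eef_pos": TCP position; "tcp_rot": TCP orientation; "contact_force": force on the tool from outside, world axes, zero at the start; "wrist_torque": the same for the moment, N m; "opening": opening from 0.0 (shut) to 1.0 (fully open); "finger_force": force on a finger pad.
Only numpy, scipy, OpenCV 4.12 (cv2) and the standard library are available. Lean on these libraries where they do the work, as an engineer would, in place of code of your own. Each camera call takes 0.05 s, during which the arm holds its last target. There are 200 camera calls.

## Working session

There is one attempt and no reset: what is moved stays moved. The work goes in short steps, Python scripts to look and compute and a tool call to move; the robot and the scene stay as the last step left them, time stands still between calls to the robot, and variables do not carry over. Pictures are saved under pics/ and viewed, at most 14 in all, crops included, and the job is handed in when it is done.

Besides the shell and the picture viewer there is one more tool, called after "Emit:" by a JSON object that holds its "method" and its "body", one argument or row to a line. arm_command: Moves the arm, as the interface text tells. Its arguments: {"type":"object","properties":{"steps":{"type":"array","items":{"type":"number"}},"squeeze":{"type":"number"}},"required":["steps"]}

```bash
ls; mkdir -p pics
python3 - <<'E'
from plant import ctrl
import cv2
s=ctrl.get_state(); print(s)
for n in("scene","side","wrist"):
    m=ctrl.camera_model(n);print(n,m)
    cv2.imwrite(f"pics/{n}0.png",ctrl.read_camera(n)[:,:,::-1])
a=cv2.imread("pics/scene0.png");b=cv2.imread("pics/side0.png")
E
```

```text
pics
{'time': 0.0, 'qpos': array([-1.49982650e-01,  2.87186015e-01,  1.57818053e+00,  1.90431562e-05,
        1.27860833e+00, -1.50017278e-01]), 'dq': array([ 0.0006912 ,  0.00036217,  0.00047364,  0.00039218, -0.00134199,
       -0.00042558]), 'joint_efforts': array([-1.79628755e-04, -4.05981302e+01, -2.92628127e+01, -1.54224781e-04,
        5.81841552e-03,  3.74769741e-06]), 'eef_pos': array([6.74280685e-01, 1.55067429e-04, 2.04731777e-01]), 'tcp_rot': array([ 7.07095984e-01,  7.07116575e-01, -6.99585580e-04, -9.64057095e-04]), 'contact_force': array([ 0.21414738, -0.34912962, -0.18844417]), 'wrist_torque': array([-0.00145514,  0.04565857, -0.01219977]), 'finger_force': 0.0, 'opening': 0.9988531585860441}
scene {'intrinsics': array([[499.67311957,   0.        , 254.36718435],
       [  0.        , 499.67311957, 188.19343685],
       [  0.        ,   0.        ,   1.        ]]), 'rvec': array([ 1.01158262, -2.17754239,  1.23579565]), 'tvec': array([0.4195271 , 0.24124762, 0.96675962])}
side {'intrinsics': array([[487.83623458,   0.        , 252.59185589],
       [  0.        , 487.83623458, 194.86241729],
       [  0.        ,   0.        ,   1.        ]]), 'rvec': array([ 0.11829517, -2.81141005,  1.31390818]), 'tvec': array([0.57688382, 0.04441154, 1.13054676])}
wrist {'intrinsics': array([[285.72271407,   0.        , 257.11701911],
       [  0.        , 285.72271407, 192.73316833],
       [  0.        ,   0.        ,   1.        ]]), 'rvec': array([-2.81226797e+00,  1.49545432e-04,  1.96638336e-03]), 'tvec': array([-0.67376631, -0.04163979,  0.38063393])}
```

View pics/scene0.png

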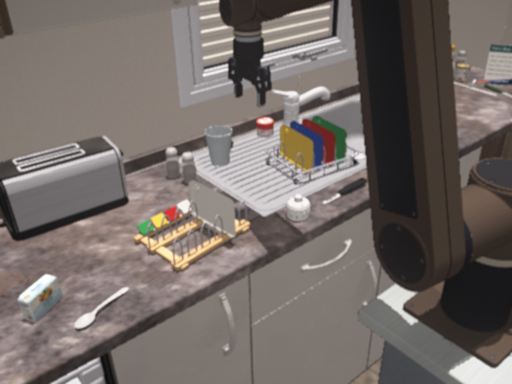

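View pics/side0.png

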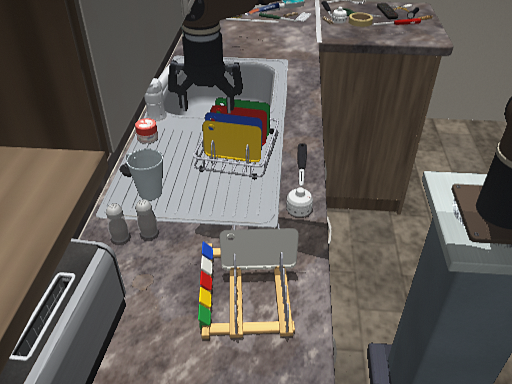

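Scene view: the rack is on the left (about 190,235) and the drainer on the ribbed sink part (about 315,150). Side view: clips from the drainer end are blue, white, red, yellow, green (205,250 to 205,315). Drainer boards from the rack end are yellow, blue, red, green. I'll enlarge both regions.

```bash
cat > h.py <<'E'
import numpy as np, cv2
from plant import ctrl
def ray(n,uv,m=None):
    m=m or ctrl.camera_model(n);R,_=cv2.Rodrigues(np.array(m["rvec"]));t=np.array(m["tvec"])
    d=R.T@np.linalg.inv(m["intrinsics"])@np.array([*uv,1.]);return -R.T@t,d
def atz(n,uv,z,m=None):
    c,d=ray(n,uv,m);return c+d*(z-c[2])/d[2]
def proj(n,P,m=None):
    m=m or ctrl.camera_model(n);return cv2.projectPoints(np.array(P,float).reshape(-1,1,3),np.array(m["rvec"]),np.array(m["tvec"]),np.array(m["intrinsics"]),None)[0][:,0]
E
python3 - <<'E'
import cv2,numpy as np
a=cv2.imread("pics/side0.png")
x=cv2.resize(a[225:345,190:310],None,fx=4,fy=4,interpolation=3)
y=cv2.resize(a[90:190,190:290],(480,480),interpolation=3)
cv2.imwrite("pics/c1.png",x);cv2.imwrite("pics/c2.png",y)
from h import *
for n in("scene","side","wrist"): print(n,ray(n,(0,0))[0])
E
```

```text
scene [-0.2896092   0.76744234  0.70426298]
side [0.50390059 0.88438052 0.75951207]
wrist [0.67433812 0.08346758 0.37291015]
```

View pics/c1.png

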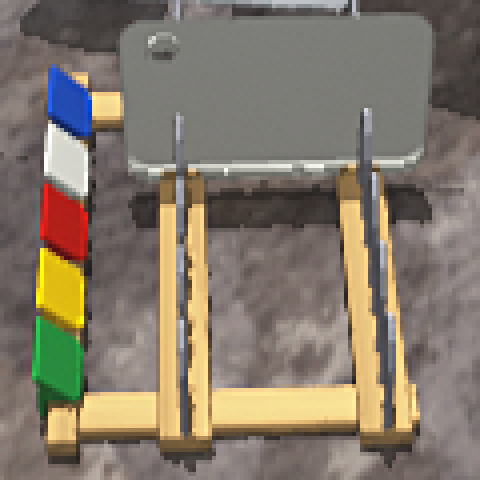

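View pics/c2.png

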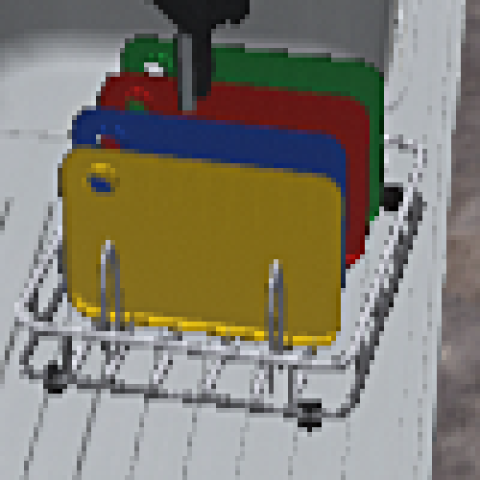

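View pics/wrist0.png

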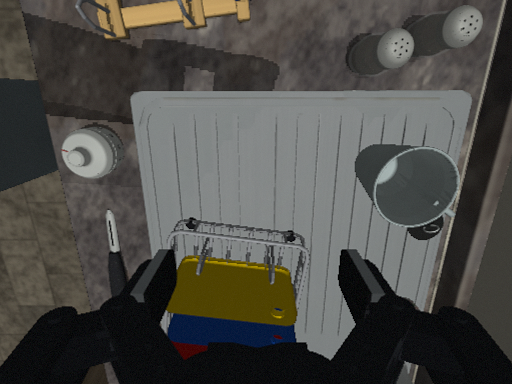

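White board top corners in c1 at about (120,20) and (434,13), with clip centres from (70,100) to (58,358). Yellow's face corners in c2 are about (62,148), (343,180), (68,305), (338,341), and the drainer is slightly yawed. The wrist view is up=+y, right=+x. Next I fit the poses.

Run:
```python
from h import *
from scipy.optimize import least_squares
m=ctrl.camera_model("side")
def T(p,L):
    x,y,z,w=p;c,s=np.cos(w),np.sin(w);L=np.array(L,float)
    return np.c_[x+c*L[:,0]-s*L[:,1],y+s*L[:,0]+c*L[:,1],z+L[:,2]]
def fit(L,uv,p0):
    r=least_squares(lambda p:(proj("side",T(p,L),m)-uv).ravel(),p0);return r.x.round(4),(r.fun**2).mean()**.5
F=[(.075,.005,.105),(-.075,.005,.105),(.075,.005,0),(-.075,.005,0)]
q=np.array
y=q([(62,148),(343,180),(68,305),(338,341)])/4.8+[190,90]
w=q([(120,20),(434,13),(126,165),(424,158)])/4+[190,225]
print("yellow",*fit(F,y,[.6,0,.01,0])); print("white",*fit(F,w,[.6,.3,.016,0]))
c=q([(70,100),(66,159),(65,221),(61,288),(58,358)])/4+[190,225]
C=[(.1,.04*i,.03) for i in(-1,0,1,2,3)]
print("rack(white slot; z=clip h-.03)",*fit(C,c,[.6,.3,.016,0]))
# other boards' top edges: line points near-top-left corner, z from yellow
zt=fit(F,y,[.6,0,.01,0])[0][2]+.105
for n,a,b in(("blue",(73,108),(348,140)),("red",(100,73),(370,102)),("green",(122,38),(385,70))):
    P=[atz("side",q(u)/4.8+[190,90],zt,m).round(4) for u in(a,b)]
    print(n,P,np.linalg.norm(P[0]-P[1]))
```

```text
yellow [ 0.6447 -0.1627  0.0087 -0.1272] 0.6132912485203682
white [0.5486 0.2092 0.0089 0.1153] 0.42772475982589997
rack(white slot; z=clip h-.03) [ 0.5513  0.2255 -0.001   0.1226] 0.12620518821485555
blue [array([ 0.7193, -0.2058,  0.1137]), array([ 0.5694, -0.1853,  0.1137])] 0.15129527421568728
red [array([ 0.7104, -0.2444,  0.1137]), array([ 0.5602, -0.2255,  0.1137])] 0.15138444437920298
green [array([ 0.7039, -0.2845,  0.1137]), array([ 0.5541, -0.2608,  0.1137])] 0.1516632124148766
```

Rack yaw is about +0.12 and the drainer about -0.13. I'll look at the rack from above with the wrist camera behind the tool, and the drainer after that.

Emit:
{"method": "arm_command", "body": {
  "steps": [40, 1, -0.8, -0.3, 0, 40, 1, -0.8, -0.3, 0, 40, 1, -0.8, -0.3, 0, 40, 1, -0.8, -0.3, 0, 40, 1, -0.8, -0.3, 0, 40, 1, -0.8, -0.3, 0, 40, 1, -0.8, 0, 0, 40, 1, -0.8, 0, 0],
  "squeeze": 40
}}

```text
time: 0.82
eef_pos: [0.514, 0.2011, 0.2516]
tcp_rot: [0.707, 0.707, 0.0, 0.0]
contact_force: [-0.4, -0.5, -0.6]
opening: 0.4
finger_force: 0.0
```

Emit:
{"method": "arm_command", "body": {
  "steps": [40, 1, 0, 0, 0, 40, 1, 0, 0, 0, 40, 0, 0, 0, -1, 40, 0, 0, 0, -1, 40, 0, 0, 0, -1, 40, 0, 0, 0, -1, 40, 0, 0, 0, -1, 40, 0, 0, 0, -1]
}}

```text
time: 1.48
eef_pos: [0.5147, 0.25, 0.2507]
tcp_rot: [0.464, 0.886, -0.0, -0.0]
contact_force: [-0.6, 0.5, 0.2]
opening: 0.4
finger_force: 0.0
```

Emit:
{"method": "arm_command", "body": {
  "steps": [40, 0, 0, 0, -1, 40, 0, 0, 0, -1, 40, 0, 0, 0, -1, 40, 0, 0, 0, -1, 40, 0, 0, 0, -1, 40, 0, 0, 0, -1, 40, 0, 0, 0, -1, 40, 0, 0, 0, -1]
}}

```text
time: 2.15
eef_pos: [0.5147, 0.25, 0.2506]
tcp_rot: [0.083, 0.997, -0.0, -0.0]
contact_force: [0.3, -0.1, -0.1]
opening: 0.399
finger_force: 0.0
```

Emit:
{"method": "arm_command", "body": {
  "steps": [40, 0, 0, 0, -1, 40, 0, 0, 0, -1, 40, 0, 0, 0, -0.9, 40, 0, 0, 0, 0, 40, 0, 0, 0, 0, 40, 0, 0, 0, 0]
}}

```text
time: 2.65
eef_pos: [0.5149, 0.25, 0.2509]
tcp_rot: [-0.059, 0.998, -0.0, -0.0]
contact_force: [0.2, 0.2, -1.1]
opening: 0.4
finger_force: 0.0
```

```bash
cat >> h.py <<'E'
def shot(n,f,crop=None,k=1):
    m=ctrl.camera_model(n);a=ctrl.read_camera(n)[:,:,::-1]
    import pickle;pickle.dump(m,open(f"pics/{f}.pkl","wb"))
    if crop: x0,y0,x1,y1=crop;a=a[y0:y1,x0:x1]
    cv2.imwrite(f"pics/{f}.png",cv2.resize(a,None,fx=k,fy=k,interpolation=3) if k!=1 else np.ascontiguousarray(a))
def st():
    s=ctrl.get_state();from scipy.spatial.transform import Rotation as R
    X=R.from_quat(s["tcp_rot"]).as_matrix();print("t %.2f"%s["time"],"tcp",s["eef_pos"].round(4),"phi %.4f"%np.arctan2(X[1,0],X[0,0]),"open %.3f ff %.1f"%(s["opening"],s["finger_force"]),"F",s["contact_force"].round(1),"q",s["qpos"].round(2),"zax",X[:,2].round(3))
E
python3 -c "
from h import *
st();shot('wrist','w1',None,1.5)"
```

```text
t 2.65 tcp [0.5149 0.25   0.2509] phi -3.0244 open 0.400 ff 0.0 F [ 0.2  0.2 -1.1] q [ 0.27  0.03  1.78  0.    1.33 -1.41] zax [-0. -0. -1.]
```

View pics/w1.png

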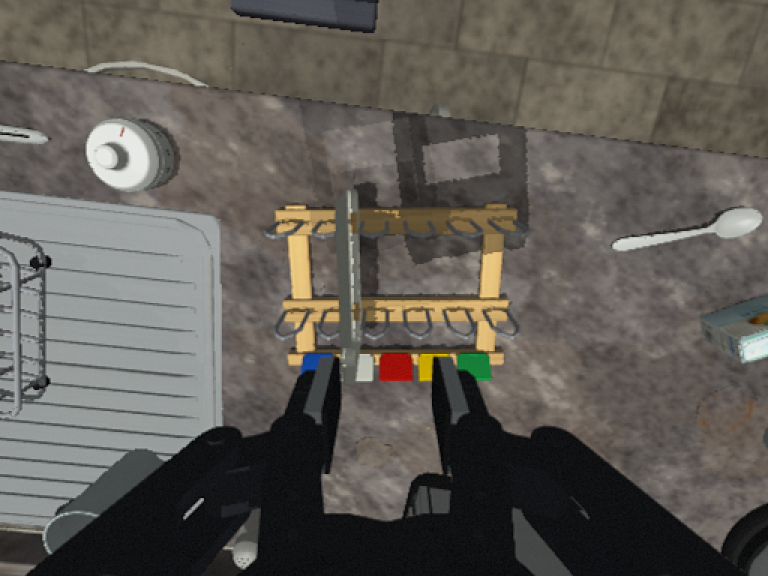

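The wrist view shows the rack with front rail at row ~213, middle rail ~303, clips at row ~367 (red at 396,367), and the white board at column ~347. I'll enlarge it.

```bash
python3 -c "
from h import *
shot('wrist','w2',(175,125,350,260),4.5);st()"
```

```text
t 2.75 tcp [0.5149 0.25   0.251 ] phi -3.0236 open 0.398 ff 0.0 F [-0.4  0.5 -0.7] q [ 0.27  0.03  1.78  0.    1.33 -1.41] zax [-0. -0. -1.]
```

View pics/w2.png

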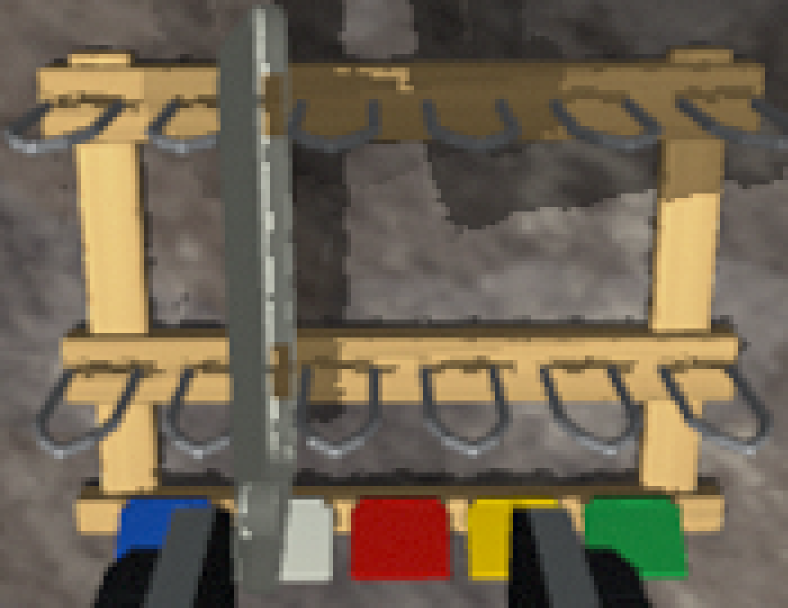

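The arch points are visible: middle row near y≈452 and front row ≈148. The white board's top edge runs from about (242,150) to (251,450). I'll fit the rack with these.

```bash
cat >> h.py <<'E'
def T(p,L):
    x,y,z,w=p;c,s=np.cos(w),np.sin(w);L=np.atleast_2d(np.array(L,float))
    return np.c_[x+c*L[:,0]-s*L[:,1],y+s*L[:,0]+c*L[:,1],z+L[:,2]]
E
python3 - <<'E'
from h import *
import pickle
from scipy.optimize import least_squares
m=pickle.load(open("pics/w2.pkl","rb"))
cr=lambda a:np.array(a,float)/4.5+[175,125]
# local frame of white slot ; arches at y=-60,-20,20,... (image right=+y)
L=[];U=[]
for i,(u,v) in enumerate([(62,455),(205,458),(337,455),(470,455),(605,452),(747,450)]):L.append((.045,-.06+.04*i,.064));U.append((u,v))
for i,(u,v) in enumerate([(30,148),(185,150),(330,150),(475,148),(630,146)]):L.append((-.045,-.06+.04*i,.064));U.append((u,v))
for i,(a,b) in {2:(305,378),3:(427,500),4:(546,628)}.items():
    for s,u in((-1,a),(1,b)):L.append((.045,-.06+.04*i+s*.012,0));U.append((u,367))
for i,(a,b) in {2:(300,377),3:(428,507)}.items():
    for s,u in((-1,a),(1,b)):L.append((-.045,-.06+.04*i+s*.012,0));U.append((u,103))
U=cr(U)
for zf in(1,0):
    f=lambda p:(proj("wrist",T([p[0],p[1],.016+(0 if zf else p[3]),p[2]],L),m)-U).ravel()
    r=least_squares(f,[.55,.22,.12]+([] if zf else [0.]),loss="soft_l1");print(r.x.round(4),r.fun.std())
    if zf: print((f(r.x).reshape(-1,2)*4.5).round(1).tolist()); p=[r.x[0],r.x[1],.016,r.x[2]]
W=[atz("wrist",cr(u),.121,m) for u in((242,150),(251,450))]
for w in W:
    d=w[:2]-np.array(p[:2]);c,s=np.cos(p[3]),np.sin(p[3]);print("white top local",c*d[0]+s*d[1],-s*d[0]+c*d[1])
for n,i in(("blue",-1),("red",1),("yellow",2),("green",3)):print(n,T(p,[0,.04*i,0]).round(4))
E
```

```text
[0.5512 0.2244 0.126 ] 0.7937667571664381
[[-0.0, 0.2], [-5.3, -4.0], [0.6, -2.1], [5.4, -3.2], [8.4, -1.3], [4.4, -0.5], [2.9, 1.8], [-2.6, -1.5], [1.9, -2.8], [6.5, -2.1], [1.2, -1.4], [1.3, 3.9], [-0.5, 3.3], [-2.1, 2.9], [-3.9, 2.3], [-2.4, 1.9], [-13.2, 1.3], [-0.7, 2.0], [-1.4, 1.3], [-1.5, 0.9], [-4.2, 0.2]]
[ 5.513e-01  2.244e-01  1.259e-01 -4.000e-04] 0.7934304375525271
white top local -0.053210170610671736 0.0001112236055665827
white top local 0.02440815283410059 -0.0007735684416420329
blue [[0.5562 0.1847 0.016 ]]
red [[0.5461 0.2641 0.016 ]]
yellow [[0.5411 0.3038 0.016 ]]
green [[0.5361 0.3434 0.016 ]]
```

Rack fit residuals are about 1 mm, and the white board sits within 1 mm of its predicted slot. Now to the drainer.

Emit:
{"method": "arm_command", "body": {
  "steps": [40, -0.07, -1, 0, 0, 40, -0.07, -1, 0, 0, 40, -0.07, -1, 0, 0, 40, -0.07, -1, 0, 0, 40, -0.07, -1, 0, 0, 40, -0.07, -1, 0, 0, 40, -0.07, -1, 0, 0, 40, -0.07, -1, 0, 0]
}}

```text
time: 3.42
eef_pos: [0.5528, 0.0519, 0.2512]
tcp_rot: [-0.059, 0.998, -0.0, 0.0]
contact_force: [0.1, -0.2, 0.6]
opening: 0.399
finger_force: 0.0
```

Emit:
{"method": "arm_command", "body": {
  "steps": [40, -0.07, -1, 0, 0, 40, -0.07, -1, 0, 0, 40, -0.07, -1, 0, 0, 40, -0.07, -1, 0, 0, 40, -0.07, -1, 0, 0, 40, -0.07, -1, 0, 0, 40, -0.07, -1, 0, 0, 40, -0.07, -1, 0, 0]
}}

```text
time: 4.08
eef_pos: [0.5904, -0.1451, 0.2511]
tcp_rot: [-0.059, 0.998, 0.0, 0.0]
contact_force: [1.2, 0.3, -0.4]
opening: 0.4
finger_force: 0.0
```

Emit:
{"method": "arm_command", "body": {
  "steps": [40, -0.07, -1, 0, 0, 40, -0.07, -1, 0, 1, 40, 0, 0, 0, 1, 40, 0, 0, 0, 0.45, 40, 0, 0, 0, 0, 40, 0, 0, 0, 0, 40, 0, 0, 0, 0]
}}

```text
time: 4.67
eef_pos: [0.5998, -0.1928, 0.2511]
tcp_rot: [0.062, 0.998, 0.0, -0.0]
contact_force: [0.2, -0.3, -0.5]
opening: 0.402
finger_force: 0.0
```

```bash
python3 -c "
from h import *
st();shot('wrist','w3',None,1.5);st()"
```

```text
t 4.67 tcp [ 0.5998 -0.1928  0.2511] phi 3.0169 open 0.402 ff 0.0 F [ 0.2 -0.3 -0.5] q [-0.47  0.16  1.65  0.    1.34 -1.92] zax [-0.  0. -1.]
t 4.72 tcp [ 0.5998 -0.1927  0.2512] phi 3.0169 open 0.399 ff 0.0 F [-0.   0.8 -0.4] q [-0.47  0.16  1.65 -0.    1.34 -1.92] zax [ 0. -0. -1.]
```

View pics/w3.png

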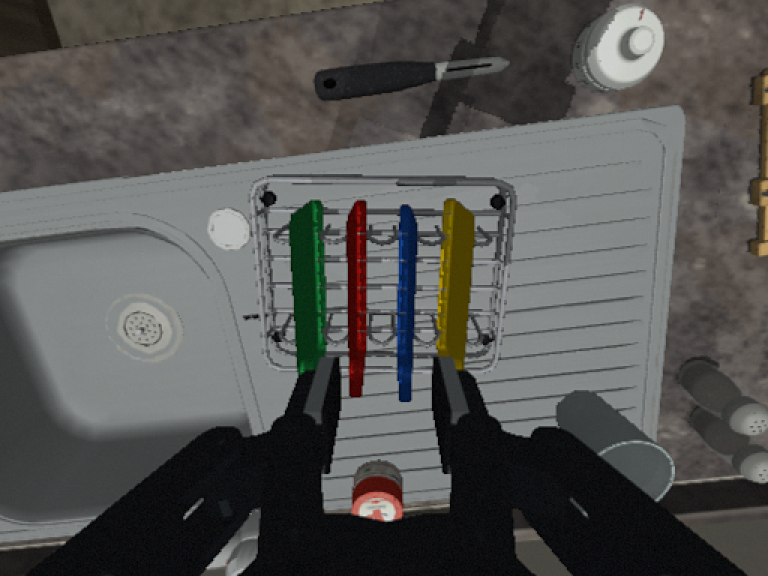

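The drainer boards are green (299), red (355), blue (407) and yellow (466), aligned with the image columns. Colour masks will give the outer top-edge lines.

Run:
```python
from h import *
import pickle
m=pickle.load(open("pics/w3.pkl","rb"))
a=cv2.resize(cv2.imread("pics/w3.png"),(512,384),interpolation=cv2.INTER_AREA)
h=cv2.cvtColor(a,cv2.COLOR_BGR2HSV)
H={"green":(50,80),"red":None,"blue":(100,130),"yellow":(20,35)}
z=.121
for n,r in H.items():
    k=(h[...,1]>120)&(h[...,2]>35)&(((h[...,0]<8)|(h[...,0]>172)) if r is None else ((h[...,0]>=r[0])&(h[...,0]<=r[1])))
    k[:125]=0;k[275:]=0;k[:,:185]=0;k[:,330:]=0
    rows=[r for r in range(145,235,6) if k[r].any()]
    R=[np.where(k[r])[0] for r in rows]
    lo=np.polyfit(rows,[x.min()for x in R],1);hi=np.polyfit(rows,[x.max()+1 for x in R],1)
    e=lo if n in("green","red") else hi; sg=1 if n in("green","red") else -1
    Q=[atz("wrist",(np.polyval(e,r)-.5,r),z,m) for r in(150,230)]
    ax=Q[1]-Q[0];yaw=np.arctan2(ax[1],ax[0])
    ys=np.where(k.sum(1)>2)[0]
    c=np.polyval(e,190)-.5
    F=atz("wrist",(c,ys.min()),z,m);B=atz("wrist",(c,ys.max()),z,m)
    Q0=Q[0]+sg*.005*np.array([-np.sin(yaw),np.cos(yaw),0])
    print(n,"yaw %.3f"%yaw,"line pt",Q0.round(4),"rows",ys.min(),ys.max(),"ends",F.round(3),B.round(3),"wid px",[(len(x)) for x in R][::4])
```

```text
green yaw -0.143 line pt [ 0.5632 -0.2515  0.121 ] rows 134 249 ends [ 0.547 -0.251  0.121] [ 0.679 -0.277  0.121] wid px [21, 22, 22, 20]
red yaw -0.144 line pt [ 0.5683 -0.2116  0.121 ] rows 134 264 ends [ 0.551 -0.214  0.121] [ 0.704 -0.237  0.121] wid px [12, 13, 12, 12]
blue yaw -0.129 line pt [ 0.573  -0.1733  0.121 ] rows 137 267 ends [ 0.56  -0.168  0.121] [ 0.715 -0.184  0.121] wid px [9, 12, 12, 11]
yellow yaw -0.133 line pt [ 0.578 -0.133  0.121] rows 133 246 ends [ 0.561 -0.13   0.121] [ 0.692 -0.138  0.121] wid px [21, 21, 20, 20]
```

Spacing yellow to green comes out at 119.4 mm against 120, so the heights check out. Grasping yellow.

Emit:
{"method": "arm_command", "body": {
  "steps": [33, -0.42, 0.75, 0, 0.1, 33, -0.42, 0.75, 0, 0, 33, -0.4, 0.74, 0, 0, 33, 0, 0, 1, 0, 33, 0, 0, 1, 0, 33, 0, 0, 1, 0, 33, 0, 0, 1, 0, 33, 0, 0, 0, 0]
}}

```text
time: 5.38
eef_pos: [0.6342, -0.1397, 0.1444]
tcp_rot: [0.067, 0.998, 0.002, -0.005]
contact_force: [-0.9, -1.0, -2.3]
opening: 0.334
finger_force: 0.0
```

Emit:
{"method": "arm_command", "body": {
  "steps": [33, 0, 0, 1, 0, 33, 0, 0, 1, 0, 33, 0, 0, 0.85, 0, 33, 0, 0, 0, 0, 0, 0, 0, 0, 0, 0, 0, 0, 0, 0, 0, 0, 0, 0, 0, 0, 0, 0, 0, 0]
}}

```text
time: 6.05
eef_pos: [0.6388, -0.1419, 0.0818]
tcp_rot: [0.068, 0.998, -0.0, 0.001]
contact_force: [-0.6, 0.1, -1.4]
opening: 0.106
finger_force: 42.8
```

```bash
python3 -c "
from h import *
st()"
```

```text
t 6.05 tcp [ 0.6388 -0.1419  0.0818] phi 3.0060 open 0.106 ff 42.8 F [-0.6  0.1 -1.4] q [-0.37  0.36  1.72 -0.    1.06 -1.81] zax [ 0.003 -0.001 -1.   ]
```

Emit:
{"method": "arm_command", "body": {
  "steps": [0, 0, 0, -0.5, 0, 0, 0, 0, -1, 0, 0, 0, 0, -1, 0, 0, 0, 0, -1, 0, 0, 0, 0, -1, 0, 0, 0, 0, -1, 0, 0, 0.4, 0.6, -0.5, 0, 0, 0.8, 1, 0, 0]
}}

```text
time: 6.72
eef_pos: [0.6167, -0.1006, 0.2368]
tcp_rot: [0.069, 0.998, -0.002, 0.006]
contact_force: [0.6, 0.6, -2.2]
opening: 0.105
finger_force: 42.6
```

Emit:
{"method": "arm_command", "body": {
  "steps": [0, 0.8, 1, 0, 0, 0, 0.8, 1, 0, 0, 0, 0.8, 1, 0, 0, 0, 0.8, 1, 0, 0, 0, 0.8, 1, 0, 0, 0, 0.8, 1, 0, 0, 0, 0.26, 1, 0, 0, 0, 0, 1, 0, 0]
}}

```text
time: 7.38
eef_pos: [0.5138, 0.1189, 0.2316]
tcp_rot: [0.068, 0.998, 0.0, 0.001]
contact_force: [1.1, 0.6, -2.0]
opening: 0.105
finger_force: 42.6
```

Emit:
{"method": "arm_command", "body": {
  "steps": [0, 0, 1, 0, 0, 0, 0, 1, 0, 0, 0, 0, 1, 0, 0, 0, 0, 1, 0, 0, 0, 0, 1, 0, 0, 0, 0, 1, 0, 0, 0, 0, 1, 0, 0, 0, 0, 0.55, 0, 0]
}}

```text
time: 8.05
eef_pos: [0.5409, 0.3068, 0.2314]
tcp_rot: [0.067, 0.998, 0.001, 0.001]
contact_force: [-0.5, -0.2, -1.5]
opening: 0.104
finger_force: 42.6
```

Emit:
{"method": "arm_command", "body": {
  "steps": [0, 0, 0, 0, -0.9, 0, 0, 0, 0, -0.9, 0, 0, 0, 0, -0.82, 0, 0, 0, 0, 0, 0, 0, 0, 0, 0, 0, 0, 0, 0, 0]
}}

```text
time: 8.55
eef_pos: [0.541, 0.3041, 0.2304]
tcp_rot: [-0.062, 0.998, -0.0, 0.0]
contact_force: [-0.2, 1.1, -2.5]
opening: 0.106
finger_force: 42.6
```

```bash
python3 -c "
from h import *
st();shot('wrist','w4',None,1.5)
"
```

```text
t 8.55 tcp [0.541  0.3041 0.2304] phi -3.0175 open 0.106 ff 42.6 F [-0.2  1.1 -2.5] q [ 0.35  0.15  1.69 -0.    1.3  -1.35] zax [ 0.  0. -1.]
```

View pics/w4.png

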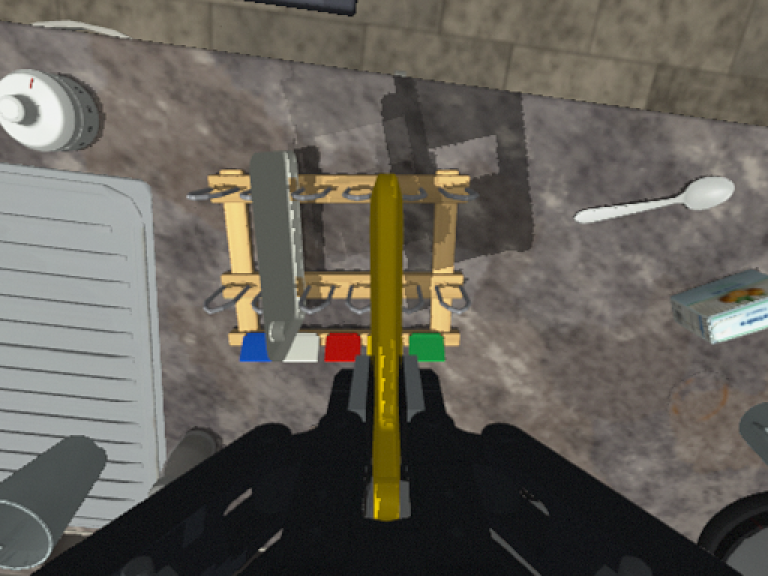

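Yellow is held over its slot, with its front end at (386,175) and rear end at about (388,520). I'll check its centring in the hand.

```bash
python3 -c "
from h import *
import pickle
m=pickle.load(open('pics/w4.pkl','rb'))
for z in(.269,.262):
  for u in((386,175),(388,520)): print(z,atz('wrist',np.array(u)/1.5,z,m).round(4))
"
```

```text
0.269 [0.4666 0.2948 0.269 ]
0.269 [0.5964 0.3118 0.269 ]
0.262 [0.4671 0.2949 0.262 ]
0.262 [0.604  0.3128 0.262 ]
```

Emit:
{"method": "arm_command", "body": {
  "steps": [0, 0, 0, 1, 0, 0, 0, 0, 1, 0, 0, 0, 0, 0.7, 0, 0, 0, 0, 0.6, 0, 0, 0, 0, 0.6, 0, 0, 0, 0, 0.6, 0, 0, 0, 0, 0.6, 0, 0, 0, 0, 0.2, 0]
}}

```text
time: 9.27
eef_pos: [0.5394, 0.3035, 0.0947]
tcp_rot: [-0.062, 0.998, -0.001, -0.002]
contact_force: [0.1, -0.3, -1.8]
opening: 0.107
finger_force: 42.6
```

Emit:
{"method": "arm_command", "body": {
  "steps": [0, 0, 0, 0.2, 0, 0, 0, 0, 0.1, 0, 0, 0, 0, 0.1, 0, 0, 0, 0, 0, 0]
}}

```text
time: 9.6
eef_pos: [0.5415, 0.3042, 0.0879]
tcp_rot: [-0.063, 0.998, -0.0, 0.001]
contact_force: [0.6, -2.0, -2.4]
opening: 0.104
finger_force: 42.5
```

Emit:
{"method": "arm_command", "body": {
  "steps": [0, 0, 0, 0.1, 0, 0, 0, 0, 0.08, 0, 0, 0, 0, 0, 0, 0, 0, 0, 0, 0]
}}

```text
time: 9.93
eef_pos: [0.5413, 0.3043, 0.0831]
tcp_rot: [-0.063, 0.998, -0.0, 0.001]
contact_force: [2.7, -2.2, -2.5]
opening: 0.108
finger_force: 42.6
```

```bash
python3 -c "
from h import *
st()"
```

```text
t 9.93 tcp [0.5413 0.3043 0.0831] phi -3.0155 open 0.108 ff 42.6 F [ 2.7 -2.2 -2.5] q [ 0.35  0.29  1.81 -0.    1.04 -1.35] zax [ 0.001 -0.    -1.   ]
```

Emit:
{"method": "arm_command", "body": {
  "steps": [0, 0, 0, 0.06, 0, 0, 0, 0, 0.04, 0, 0, 0, 0, 0, 0]
}}

```text
time: 10.18
eef_pos: [0.541, 0.3043, 0.0803]
tcp_rot: [-0.063, 0.998, -0.0, 0.0]
contact_force: [0.1, -1.8, -1.0]
opening: 0.104
finger_force: 42.8
```

Emit:
{"method": "arm_command", "body": {
  "steps": [0, 0, 0, 0.06, 0, 0, 0, 0, 0.04, 0, 0, 0, 0, 0, 0]
}}

```text
time: 10.43
eef_pos: [0.5409, 0.3043, 0.0777]
tcp_rot: [-0.063, 0.998, -0.0, 0.0]
contact_force: [2.1, -2.7, -0.4]
opening: 0.105
finger_force: 42.7
```

Emit:
{"method": "arm_command", "body": {
  "steps": [0, 0, 0, 0.06, 0, 0, 0, 0, 0.04, 0, 0, 0, 0, 0, 0]
}}

```text
time: 10.68
eef_pos: [0.5409, 0.3044, 0.0776]
tcp_rot: [-0.063, 0.998, -0.0, -0.0]
contact_force: [-4.8, -4.6, 8.0]
opening: 0.108
finger_force: 44.1
```

```bash
python3 -c "
from h import *
st();shot('side','s5',(180,215,320,335),5)"
```

```text
t 10.68 tcp [0.5409 0.3044 0.0776] phi -3.0151 open 0.108 ff 44.1 F [-4.8 -4.6  8. ] q [ 0.35  0.3   1.81 -0.    1.03 -1.35] zax [-0.001 -0.001 -1.   ]
```

View pics/s5.png

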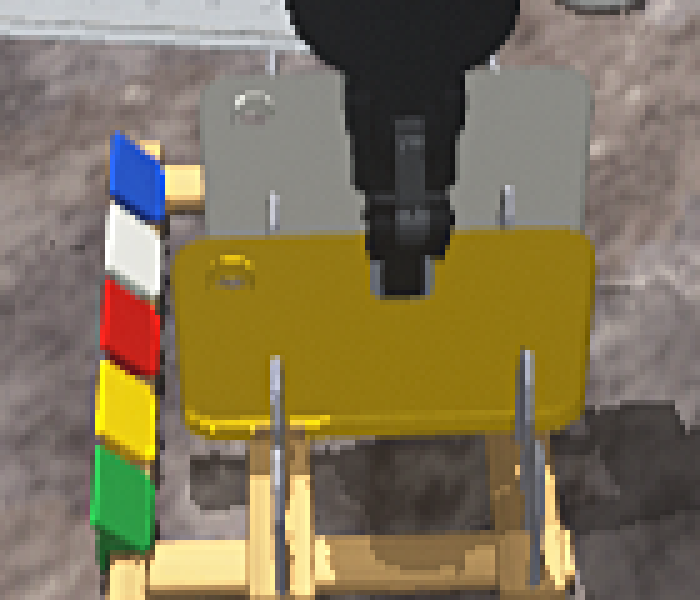

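Yellow is in its slot, on the floor (Fz 8 N). Its gap to the clip looks like the white board's. Release, rise and go back towards blue.

Emit:
{"method": "arm_command", "body": {
  "steps": [33, 0, 0, -0.02, 0, 33, 0, 0, 0, 0, 33, 0, 0, 0, 0, 33, 0, 0, -0.6, 0, 33, 0, 0, -1, 0, 33, 0, 0, -1, 0, 33, 0, 0, -1, 0, 33, 0, 0, -1, 0]
}}

```text
time: 11.4
eef_pos: [0.5406, 0.3047, 0.1915]
tcp_rot: [-0.063, 0.998, 0.0, -0.0]
contact_force: [0.6, -0.2, -0.1]
opening: 0.334
finger_force: 0.0
```

```bash
python3 -c "
from h import *
st();shot('wrist','w6',None,1.5)"
```

```text
t 11.40 tcp [0.5406 0.3047 0.1915] phi -3.0152 open 0.334 ff 0.0 F [ 0.6 -0.2 -0.1] q [ 0.35  0.18  1.73  0.    1.23 -1.35] zax [-0.001  0.001 -1.   ]
```

View pics/w6.png

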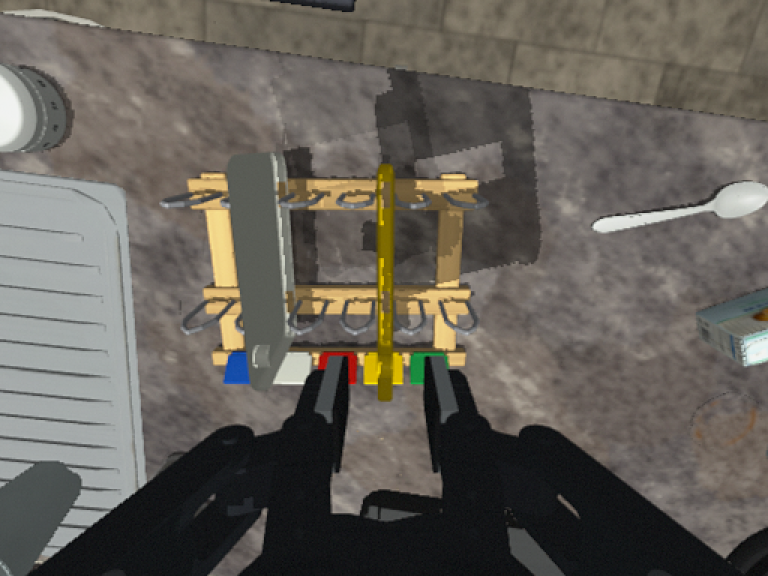

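Yellow stands free in the slot, front end at row ~166 and rear at ~400; the white board runs 152 to 390. I'll check yellow's centring against the rack fit.

```bash
python3 -c "
from h import *
import pickle
m=pickle.load(open('pics/w6.pkl','rb'))
c,s=np.cos(.126),np.sin(.126)
for n,u,z in(('yf',(386,165),.114),('yr',(386,401),.114),('wf',(250,152),.114),('wr',(260,390),.114),('clipbot y',(383,352),.05),('rail mid',(383,288),.016),('apexmid',(358,333),.08),('apexfront',(357,208),.08)):
  d=atz('wrist',np.array(u)/1.5,z,m)[:2]-[.5512,.2244];print(n,(c*d[0]+s*d[1]).round(4),(-s*d[0]+c*d[1]).round(4))
"
```

```text
yf -0.0725 0.0812
yr 0.0785 0.0812
wf -0.0793 0.007
wr 0.07 -0.0017
clipbot y 0.0752 0.079
rail mid 0.0324 0.0789
apexmid 0.0446 0.0613
apexfront -0.044 0.0625
```

Yellow is within about 3 mm of centre. Now blue.

Emit:
{"method": "arm_command", "body": {
  "steps": [33, -0.07, -1, 0, 0, 33, -0.07, -1, 0, 0, 33, -0.07, -1, 0, 0, 33, -0.07, -1, 0, 0, 33, -0.07, -1, 0, 0, 33, -0.07, -1, 0, 0, 33, -0.07, -1, 0, 0, 33, -0.07, -1, 0, 0]
}}

```text
time: 12.12
eef_pos: [0.58, 0.1069, 0.1903]
tcp_rot: [-0.063, 0.998, 0.0, -0.0]
contact_force: [0.2, 0.1, -1.2]
opening: 0.328
finger_force: 0.0
```

Emit:
{"method": "arm_command", "body": {
  "steps": [33, -0.07, -1, 0, 0, 33, -0.07, -1, 0, 0, 33, -0.07, -1, 0, 0, 33, -0.07, -1, 0, 0, 33, -0.07, -1, 0, 0, 33, -0.07, -1, 0, 0, 33, -0.07, -1, 0, 0, 33, -0.07, -1, 0, 0]
}}

```text
time: 12.78
eef_pos: [0.6192, -0.0898, 0.1902]
tcp_rot: [-0.063, 0.998, 0.0, 0.0]
contact_force: [-1.1, 0.0, -0.7]
opening: 0.334
finger_force: 0.0
```

Emit:
{"method": "arm_command", "body": {
  "steps": [33, -0.07, -1, 0, 0, 33, -0.07, -1, 0, 0, 33, -0.07, -1, 0, 0, 33, 0, -0.8, 0, 0.9, 33, 0, 0, 0, 0.9, 33, 0, 0, 0, 0.8, 33, 0, 0, 0, 0, 33, 0, 0, 0, 0]
}}

```text
time: 13.45
eef_pos: [0.6362, -0.1822, 0.1902]
tcp_rot: [0.066, 0.998, 0.0, -0.0]
contact_force: [0.5, 0.8, 0.7]
opening: 0.329
finger_force: 0.0
```

```bash
cat >> h.py <<'E'
HUE={"green":(50,80),"red":None,"blue":(100,130),"yellow":(20,35)}
def board(n,z,save=None):
    """board below the tool, from wrist image: offsets in tool x,y (m) of top edge line, yaw rel. tool, front end"""
    m=ctrl.camera_model("wrist");s=ctrl.get_state();a=ctrl.read_camera("wrist")[:,:,::-1]
    if save: cv2.imwrite(f"pics/{save}.png",a)
    from scipy.spatial.transform import Rotation as Ro
    X=Ro.from_quat(s["tcp_rot"]).as_matrix();o=s["eef_pos"]
    h=cv2.cvtColor(np.ascontiguousarray(a),cv2.COLOR_BGR2HSV);r=HUE[n]
    k=((h[...,1]>110)&(h[...,2]>35)&(((h[...,0]<8)|(h[...,0]>172)) if r is None else ((h[...,0]>=r[0])&(h[...,0]<=r[1])))).astype(np.uint8)
    c,l,stt,_=cv2.connectedComponentsWithStats(k);i=1+np.argmax(stt[1:,4]);k=l==i
    rows=np.where(k.sum(1)>3)[0];f,b=rows.min(),rows.max()
    loc=lambda u,v:(X.T@(atz("wrist",(u,v),z,m)-o))[:2]
    for v in np.linspace(f+6,min(b,f+90),5).astype(int):
        x=np.where(k[v])[0];print(v,"L/R edge tool xy mm",(loc(x.min()-.5,v)*1000).round(1),(loc(x.max()+.5,v)*1000).round(1))
    u=np.where(k[f+3])[0].mean();print(n,"rows",f,b,"front,rear tool xy mm",(loc(u,f)*1000).round(1),(loc(u,b)*1000).round(1))
E
python3 -c "
from h import *
st();board('blue',.125,'n7')"
```

```text
t 13.45 tcp [ 0.6362 -0.1822  0.1902] phi 3.0099 open 0.329 ff 0.0 F [0.5 0.8 0.7] q [-0.43  0.27  1.63  0.    1.25 -1.87] zax [-0.     0.001 -1.   ]
119 L/R edge tool xy mm [65.7 -3. ] [65.7  5.7]
140 L/R edge tool xy mm [49.2 -3.1] [49.1  5.8]
161 L/R edge tool xy mm [31.8 -3.2] [31.8  6. ]
182 L/R edge tool xy mm [13.6 -3.2] [13.6  6.1]
203 L/R edge tool xy mm [-5.5 -4.2] [-5.5  5.4]
blue rows 113 272 front,rear tool xy mm [70.3  1.3] [-75.9   1.6]
```

Blue centre is 1.4 mm in tool y and about -2.5 mm in tool x from the tool.

Emit:
{"method": "arm_command", "body": {
  "steps": [33, -0.1, 0.06, 0.5, 0, 33, 0, 0, 1, 0, 33, 0, 0, 1, 0, 33, 0, 0, 1, 0, 33, 0, 0, 0.83, 0, 33, 0, 0, 0, 0, 0, 0, 0, 0, 0, 0, 0, 0, 0, 0]
}}

```text
time: 14.17
eef_pos: [0.6396, -0.1813, 0.0835]
tcp_rot: [0.066, 0.998, -0.0, 0.001]
contact_force: [-0.1, -0.3, -1.1]
opening: 0.103
finger_force: 42.5
```

Emit:
{"method": "arm_command", "body": {
  "steps": [0, 0, 0, 0, 0, 0, 0, 0, 0, 0, 0, 0, 0, 0, 0]
}}

```text
time: 14.42
eef_pos: [0.6395, -0.1816, 0.084]
tcp_rot: [0.067, 0.998, -0.0, 0.001]
contact_force: [-0.3, -1.9, -1.3]
opening: 0.098
finger_force: 42.5
```

```bash
python3 -c "
from h import *
st()"
```

```text
t 14.42 tcp [ 0.6395 -0.1816  0.084 ] phi 3.0080 open 0.098 ff 42.5 F [-0.3 -1.9 -1.3] q [-0.43  0.38  1.69 -0.    1.07 -1.87] zax [ 0.002 -0.001 -1.   ]
```

Emit:
{"method": "arm_command", "body": {
  "steps": [0, 0, 0, -0.5, 0, 0, 0, 0, -1, 0, 0, 0, 0, -1, 0, 0, 0, 0, -1, 0, 0, 0, 0, -1, 0, 0, 0, 0, -1, 0, 0, 0.5, 0.5, -0.5, 0, 0, 0.8, 1, 0, 0]
}}

```text
time: 15.08
eef_pos: [0.6144, -0.1428, 0.2394]
tcp_rot: [0.068, 0.998, -0.002, 0.005]
contact_force: [1.2, 1.0, -1.7]
opening: 0.1
finger_force: 42.5
```

Emit:
{"method": "arm_command", "body": {
  "steps": [0, 0.8, 1, 0, 0, 0, 0.8, 1, 0, 0, 0, 0.8, 1, 0, 0, 0, 0.8, 1, 0, 0, 0, 0.8, 1, 0, 0, 0, 0, 1, 0, 0, 0, 0, 1, 0, 0, 0, 0, 1, 0, 0]
}}

```text
time: 15.75
eef_pos: [0.539, 0.073, 0.2345]
tcp_rot: [0.067, 0.998, 0.0, 0.001]
contact_force: [0.9, 0.3, -2.0]
opening: 0.105
finger_force: 42.5
```

Emit:
{"method": "arm_command", "body": {
  "steps": [0, 0, 1, 0, 0, 0, 0, 1, 0, 0, 0, 0, 1, 0, 0, 0, 0, 1, 0, 0, 0, 0, 0.55, 0, -0.9, 0, 0, 0, 0, -0.9, 0, 0, 0, 0, -0.8, 0, 0, 0, 0, 0]
}}

```text
time: 16.42
eef_pos: [0.5544, 0.1849, 0.2339]
tcp_rot: [-0.064, 0.998, 0.0, 0.001]
contact_force: [0.6, -0.6, -1.8]
opening: 0.108
finger_force: 42.5
```

Emit:
{"method": "arm_command", "body": {
  "steps": [0, 0, 0, 0, 0, 0, 0, 0, 0, 0, 0, 0, 0, 0, 0]
}}

```text
time: 16.67
eef_pos: [0.5544, 0.1842, 0.2331]
tcp_rot: [-0.062, 0.998, 0.0, 0.0]
contact_force: [-0.3, -0.7, -2.6]
opening: 0.106
finger_force: 42.5
```

```bash
python3 -c "
from h import *
st();board('blue',.275)"
```

```text
t 16.67 tcp [0.5544 0.1842 0.2331] phi -3.0170 open 0.106 ff 42.5 F [-0.3 -0.7 -2.6] q [ 0.15  0.07  1.78 -0.    1.3  -1.55] zax [ 0.001  0.    -1.   ]
123 L/R edge tool xy mm [72.5 -3.4] [72.5  3.1]
144 L/R edge tool xy mm [63.5 -4.8] [63.5  4.9]
165 L/R edge tool xy mm [54.  -4.9] [54.   4.6]
186 L/R edge tool xy mm [44.1 -5. ] [44.1  4.7]
207 L/R edge tool xy mm [33.6 -4.7] [33.6  4.8]
blue rows 117 347 front,rear tool xy mm [75.  -0.2] [-52.6  -0.2]
```

Blue is exactly centred in the hand and aligned. Descend.

Emit:
{"method": "arm_command", "body": {
  "steps": [0, 0, 0, 1, 0, 0, 0, 0, 1, 0, 0, 0, 0, 0.8, 0, 0, 0, 0, 0.6, 0, 0, 0, 0, 0.6, 0, 0, 0, 0, 0.6, 0, 0, 0, 0, 0.6, 0, 0, 0, 0, 0.4, 0]
}}

```text
time: 17.38
eef_pos: [0.5536, 0.1841, 0.091]
tcp_rot: [-0.063, 0.998, -0.0, -0.001]
contact_force: [0.4, -0.5, -1.7]
opening: 0.105
finger_force: 42.5
```

Emit:
{"method": "arm_command", "body": {
  "steps": [0, 0, 0, 0.3, 0, 0, 0, 0, 0.12, 0, 0, 0, 0, 0.04, 0, 0, 0, 0, 0.04, 0, 0, 0, 0, 0.03, 0, 0, 0, 0, 0, 0]
}}

```text
time: 17.88
eef_pos: [0.5549, 0.1845, 0.0801]
tcp_rot: [-0.063, 0.998, 0.0, 0.001]
contact_force: [-0.0, 0.0, -1.7]
opening: 0.1
finger_force: 42.5
```

```bash
python3 -c "
from h import *
st()"
```

```text
t 17.88 tcp [0.5549 0.1845 0.0801] phi -3.0154 open 0.100 ff 42.5 F [-0.   0.  -1.7] q [ 0.15  0.22  1.9  -0.    1.02 -1.55] zax [ 0.001  0.    -1.   ]
```

Emit:
{"method": "arm_command", "body": {
  "steps": [0, 0, 0, 0.04, 0, 0, 0, 0, 0.04, 0, 0, 0, 0, 0.02, 0, 0, 0, 0, 0, 0]
}}

```text
time: 18.22
eef_pos: [0.555, 0.1846, 0.0785]
tcp_rot: [-0.063, 0.998, 0.0, 0.001]
contact_force: [-2.6, -0.5, 5.6]
opening: 0.107
finger_force: 43.4
```

Emit:
{"method": "arm_command", "body": {
  "steps": [33, 0, 0, 0, 0, 33, 0, 0, 0, 0, 33, 0, 0, 0, 0, 33, 0, 0, -0.6, 0, 33, 0, 0, -1, 0, 33, 0, 0, -1, 0, 33, 0, 0, -1, 0, 33, 0, 0, -1, 0]
}}

```text
time: 18.88
eef_pos: [0.5542, 0.1844, 0.1926]
tcp_rot: [-0.063, 0.998, -0.0, -0.0]
contact_force: [-0.3, 0.4, -0.7]
opening: 0.33
finger_force: 0.0
```

```bash
python3 -c "
from h import *
st();board('blue',.121,'n8')"
```

```text
t 18.88 tcp [0.5542 0.1844 0.1926] phi -3.0154 open 0.330 ff 0.0 F [-0.3  0.4 -0.7] q [ 0.15  0.1   1.82  0.    1.22 -1.55] zax [-0. -0. -1.]
116 L/R edge tool xy mm [67.6 -4.6] [67.6  4.3]
137 L/R edge tool xy mm [50.7 -4.7] [50.7  4.4]
158 L/R edge tool xy mm [33.  -4.8] [33.   4.5]
179 L/R edge tool xy mm [14.4 -5. ] [14.4  4.6]
200 L/R edge tool xy mm [-5.1 -5.1] [-5.1  3.8]
blue rows 110 267 front,rear tool xy mm [72.3 -0.1] [-74.6  -0.2]
```

Blue is down and let go, centred within 1 mm. Now red.

Emit:
{"method": "arm_command", "body": {
  "steps": [33, -0.06, -1, 0, 0, 33, -0.06, -1, 0, 0, 33, -0.06, -1, 0, 0, 33, -0.06, -1, 0, 0, 33, -0.06, -1, 0, 0, 33, -0.06, -1, 0, 0, 33, -0.06, -1, 0, 0, 33, -0.06, -1, 0, 0]
}}

```text
time: 19.6
eef_pos: [0.5914, -0.0136, 0.1912]
tcp_rot: [-0.063, 0.998, 0.0, -0.0]
contact_force: [-0.1, -0.2, -1.0]
opening: 0.329
finger_force: 0.0
```

Emit:
{"method": "arm_command", "body": {
  "steps": [33, -0.06, -1, 0, 0, 33, -0.06, -1, 0, 0, 33, -0.06, -1, 0, 0, 33, -0.06, -1, 0, 0, 33, -0.06, -1, 0, 0, 33, -0.06, -1, 0, 0, 33, -0.06, -1, 0, 0, 33, -0.02, -1, 0, 0]
}}

```text
time: 20.27
eef_pos: [0.6276, -0.2107, 0.191]
tcp_rot: [-0.063, 0.998, 0.0, -0.0]
contact_force: [0.3, 0.8, 0.8]
opening: 0.33
finger_force: 0.0
```

Emit:
{"method": "arm_command", "body": {
  "steps": [33, 0, -0.36, 0, 0.9, 33, 0, 0, 0, 0.9, 33, 0, 0, 0, 0.8, 33, 0, 0, 0, 0, 33, 0, 0, 0, 0, 33, 0, 0, 0, 0]
}}

```text
time: 20.77
eef_pos: [0.6286, -0.2182, 0.1915]
tcp_rot: [0.066, 0.998, 0.0, -0.0]
contact_force: [0.2, -0.1, 0.7]
opening: 0.333
finger_force: 0.0
```

```bash
python3 -c "
from h import *
st();board('red',.125,'n9')"
```

```text
t 20.77 tcp [ 0.6286 -0.2182  0.1915] phi 3.0098 open 0.333 ff 0.0 F [ 0.2 -0.1  0.7] q [-0.49  0.28  1.62  0.    1.25 -1.93] zax [-0.  0. -1.]
118 L/R edge tool xy mm [66.4 -6.2] [66.4  2.6]
139 L/R edge tool xy mm [49.8 -6.3] [49.8  2.6]
160 L/R edge tool xy mm [32.4 -6.5] [32.4  2.7]
181 L/R edge tool xy mm [14.1 -6.7] [14.1  2.7]
202 L/R edge tool xy mm [-5.1 -6.8] [-5.1  1.9]
red rows 112 270 front,rear tool xy mm [71.  -1.8] [-74.6  -2.2]
```

Emit:
{"method": "arm_command", "body": {
  "steps": [33, -0.07, -0.08, 0.5, 0, 33, 0, 0, 1, 0, 33, 0, 0, 1, 0, 33, 0, 0, 1, 0, 33, 0, 0, 0.83, 0, 33, 0, 0, 0, 0, 0, 0, 0, 0, 0, 0, 0, 0, 0, 0]
}}

```text
time: 21.48
eef_pos: [0.6308, -0.2209, 0.0846]
tcp_rot: [0.067, 0.998, -0.0, 0.001]
contact_force: [0.3, 0.4, -1.2]
opening: 0.109
finger_force: 42.4
```

Emit:
{"method": "arm_command", "body": {
  "steps": [0, 0, 0, 0, 0, 0, 0, 0, 0, 0, 0, 0, 0, 0, 0]
}}

```text
time: 21.73
eef_pos: [0.6308, -0.2209, 0.085]
tcp_rot: [0.067, 0.998, -0.0, 0.001]
contact_force: [0.2, -0.2, -1.0]
opening: 0.106
finger_force: 42.4
```

```bash
python3 -c "
from h import *
st()"
```

```text
t 21.73 tcp [ 0.6308 -0.2209  0.085 ] phi 3.0079 open 0.106 ff 42.4 F [ 0.2 -0.2 -1. ] q [-0.49  0.39  1.68  0.    1.07 -1.93] zax [ 0.002 -0.001 -1.   ]
```

Emit:
{"method": "arm_command", "body": {
  "steps": [0, 0, 0, -0.5, 0, 0, 0, 0, -1, 0, 0, 0, 0, -1, 0, 0, 0, 0, -1, 0, 0, 0, 0, -1, 0, 0, 0, 0, -1, 0, 0, 0.5, 0.5, -0.5, 0, 0, 0.8, 1, 0, 0]
}}

```text
time: 22.4
eef_pos: [0.6055, -0.1822, 0.2404]
tcp_rot: [0.068, 0.998, -0.003, 0.005]
contact_force: [0.0, -0.2, -1.2]
opening: 0.106
finger_force: 42.4
```

Emit:
{"method": "arm_command", "body": {
  "steps": [0, 0.8, 1, 0, 0, 0, 0.8, 1, 0, 0, 0, 0.8, 1, 0, 0, 0, 0.8, 1, 0, 0, 0, 0.8, 1, 0, 0, 0, 0.66, 1, 0, 0, 0, 0, 1, 0, 0, 0, 0, 1, 0, 0]
}}

```text
time: 23.07
eef_pos: [0.5135, 0.0359, 0.2354]
tcp_rot: [0.067, 0.998, -0.0, 0.001]
contact_force: [0.9, -0.5, -1.0]
opening: 0.106
finger_force: 42.4
```

Emit:
{"method": "arm_command", "body": {
  "steps": [0, 0, 1, 0, 0, 0, 0, 1, 0, 0, 0, 0, 1, 0, 0, 0, 0, 1, 0, 0, 0, 0, 1, 0, 0, 0, 0, 1, 0, 0, 0, 0, 1, 0, 0, 0, 0, 1, 0, 0]
}}

```text
time: 23.73
eef_pos: [0.5409, 0.2342, 0.2352]
tcp_rot: [0.067, 0.998, 0.0, 0.001]
contact_force: [0.1, -0.4, -1.0]
opening: 0.105
finger_force: 42.4
```

Emit:
{"method": "arm_command", "body": {
  "steps": [0, 0, 1, 0, 0, 0, 0, 0.26, 0, -0.9, 0, 0, 0, 0, -0.9, 0, 0, 0, 0, -0.8, 0, 0, 0, 0, 0, 0, 0, 0, 0, 0, 0, 0, 0, 0, 0, 0, 0, 0, 0, 0]
}}

```text
time: 24.4
eef_pos: [0.5451, 0.2639, 0.2341]
tcp_rot: [-0.062, 0.998, 0.0, 0.0]
contact_force: [-0.4, -0.3, -1.0]
opening: 0.106
finger_force: 42.4
```

```bash
python3 -c "
from h import *
st();board('red',.275)"
```

```text
t 24.40 tcp [0.5451 0.2639 0.2341] phi -3.0169 open 0.106 ff 42.4 F [-0.4 -0.3 -1. ] q [ 0.28  0.11  1.73  0.    1.3  -1.41] zax [ 0.  0. -1.]
122 L/R edge tool xy mm [72.8 -3.4] [72.8  3.1]
143 L/R edge tool xy mm [63.7 -4.8] [63.7  4.9]
164 L/R edge tool xy mm [54.2 -4.9] [54.2  4.6]
185 L/R edge tool xy mm [44.2 -4.6] [44.2  4.7]
206 L/R edge tool xy mm [33.7 -4.7] [33.7  4.8]
red rows 116 347 front,rear tool xy mm [75.3  0.1] [-53.8   0.1]
```

Emit:
{"method": "arm_command", "body": {
  "steps": [0, 0, 0, 1, 0, 0, 0, 0, 1, 0, 0, 0, 0, 0.8, 0, 0, 0, 0, 0.6, 0, 0, 0, 0, 0.6, 0, 0, 0, 0, 0.6, 0, 0, 0, 0, 0.6, 0, 0, 0, 0, 0.4, 0]
}}

```text
time: 25.12
eef_pos: [0.5443, 0.2636, 0.0919]
tcp_rot: [-0.063, 0.998, -0.0, -0.001]
contact_force: [-0.5, -0.7, -2.5]
opening: 0.106
finger_force: 42.4
```

Emit:
{"method": "arm_command", "body": {
  "steps": [0, 0, 0, 0.3, 0, 0, 0, 0, 0.12, 0, 0, 0, 0, 0.06, 0, 0, 0, 0, 0.04, 0, 0, 0, 0, 0.04, 0, 0, 0, 0, 0.04, 0, 0, 0, 0, 0, 0]
}}

```text
time: 25.7
eef_pos: [0.5458, 0.2643, 0.0796]
tcp_rot: [-0.063, 0.998, 0.0, 0.001]
contact_force: [0.2, 0.3, 0.2]
opening: 0.107
finger_force: 42.6
```

Emit:
{"method": "arm_command", "body": {
  "steps": [0, 0, 0, 0.04, 0, 0, 0, 0, 0.03, 0, 0, 0, 0, 0, 0]
}}

```text
time: 25.95
eef_pos: [0.5459, 0.2644, 0.0795]
tcp_rot: [-0.063, 0.998, 0.0, 0.001]
contact_force: [-3.0, -0.3, 7.2]
opening: 0.104
finger_force: 43.6
```

Emit:
{"method": "arm_command", "body": {
  "steps": [33, 0, 0, 0, 0, 33, 0, 0, 0, 0, 33, 0, 0, 0, 0, 33, 0, 0, -0.6, 0, 33, 0, 0, -1, 0, 33, 0, 0, -1, 0, 33, 0, 0, -1, 0, 33, 0, 0, -1, 0]
}}

```text
time: 26.62
eef_pos: [0.5447, 0.264, 0.1925]
tcp_rot: [-0.063, 0.998, -0.0, -0.0]
contact_force: [0.8, 0.3, -0.1]
opening: 0.336
finger_force: 0.0
```

```bash
python3 -c "
from h import *
st();board('red',.121,'n10');board('yellow',.121)"
```

```text
t 26.62 tcp [0.5447 0.264  0.1925] phi -3.0154 open 0.336 ff 0.0 F [ 0.8  0.3 -0.1] q [ 0.28  0.15  1.77 -0.    1.23 -1.41] zax [-0.001 -0.    -1.   ]
116 L/R edge tool xy mm [67.5 -4.6] [67.5  5.1]
137 L/R edge tool xy mm [50.7 -3.9] [50.7  5.2]
158 L/R edge tool xy mm [33.  -4.8] [33.   5.4]
179 L/R edge tool xy mm [14.4 -4.1] [14.4  4.6]
200 L/R edge tool xy mm [-5.1 -4.2] [-5.1  4.7]
red rows 110 267 front,rear tool xy mm [72.2  0.3] [-74.6   0.3]
111 L/R edge tool xy mm [71.1 24.3] [71.1 43.3]
132 L/R edge tool xy mm [54. 24.] [54.  44.4]
153 L/R edge tool xy mm [36.  23.7] [36.  44.6]
174 L/R edge tool xy mm [17.1 24.3] [17.1 44.8]
195 L/R edge tool xy mm [-2.8 22.2] [-2.8 58.8]
yellow rows 105 249 front,rear tool xy mm [75.9 32.7] [-59.1  39. ]
```

Red is down, let go and centred. Now green.

Emit:
{"method": "arm_command", "body": {
  "steps": [33, -0.03, -1, 0, 0, 33, -0.03, -1, 0, 0, 33, -0.03, -1, 0, 0, 33, -0.03, -1, 0, 0, 33, -0.03, -1, 0, 0, 33, -0.03, -1, 0, 0, 33, -0.03, -1, 0, 0, 33, -0.03, -1, 0, 0]
}}

```text
time: 27.38
eef_pos: [0.5756, 0.0652, 0.1904]
tcp_rot: [-0.063, 0.998, 0.0, -0.001]
contact_force: [-0.2, -0.2, 0.9]
opening: 0.332
finger_force: 0.0
```

Emit:
{"method": "arm_command", "body": {
  "steps": [33, -0.03, -1, 0, 0, 33, -0.03, -1, 0, 0, 33, -0.03, -1, 0, 0, 33, -0.03, -1, 0, 0, 33, -0.03, -1, 0, 0, 33, -0.03, -1, 0, 0, 33, -0.03, -1, 0, 0, 33, -0.03, -1, 0, 0]
}}

```text
time: 28.05
eef_pos: [0.6068, -0.1323, 0.1903]
tcp_rot: [-0.063, 0.998, 0.0, -0.001]
contact_force: [0.5, -0.1, 0.2]
opening: 0.324
finger_force: 0.0
```

Emit:
{"method": "arm_command", "body": {
  "steps": [33, -0.02, -1, 0, 0, 33, -0.02, -1, 0, 0, 33, -0.02, -1, 0, 0, 33, -0.02, -1, 0, 0, 33, 0, -1, 0, 0, 33, 0, -0.2, 0, 0.9, 33, 0, 0, 0, 0.9, 33, 0, 0, 0, 0.8]
}}

```text
time: 28.72
eef_pos: [0.625, -0.2607, 0.1898]
tcp_rot: [0.07, 0.998, 0.001, -0.001]
contact_force: [-0.7, -0.7, -0.5]
opening: 0.33
finger_force: 0.0
```

Emit:
{"method": "arm_command", "body": {
  "steps": [33, 0, 0, 0, 0, 33, 0, 0, 0, 0, 33, 0, 0, 0, 0]
}}

```text
time: 28.97
eef_pos: [0.6254, -0.2597, 0.191]
tcp_rot: [0.066, 0.998, 0.0, -0.001]
contact_force: [0.3, -0.4, -0.2]
opening: 0.33
finger_force: 0.0
```

```bash
python3 -c "
from h import *
st();board('green',.125,'n11')"
```

```text
t 28.97 tcp [ 0.6254 -0.2597  0.191 ] phi 3.0097 open 0.330 ff 0.0 F [ 0.3 -0.4 -0.2] q [-0.54  0.3   1.58 -0.    1.26 -1.98] zax [-0.001  0.001 -1.   ]
115 L/R edge tool xy mm [68.7 -4.5] [68.7  3.4]
136 L/R edge tool xy mm [52.2 -5.5] [52.2  4.3]
157 L/R edge tool xy mm [35.  -5.6] [35.   4.4]
178 L/R edge tool xy mm [16.9 -4.9] [16.9  3.6]
199 L/R edge tool xy mm [-2.1 -5. ] [-2.1  3.7]
green rows 109 268 front,rear tool xy mm [73.2 -0.2] [-72.   -0.3]
```

Emit:
{"method": "arm_command", "body": {
  "steps": [33, 0.02, -0.02, 0.5, 0, 33, 0, 0, 1, 0, 33, 0, 0, 1, 0, 33, 0, 0, 1, 0, 33, 0, 0, 0.83, 0, 33, 0, 0, 0, 0, 0, 0, 0, 0, 0, 0, 0, 0, 0, 0]
}}

```text
time: 29.68
eef_pos: [0.6256, -0.2607, 0.0845]
tcp_rot: [0.067, 0.998, -0.0, 0.001]
contact_force: [-0.3, -0.0, -1.4]
opening: 0.103
finger_force: 42.4
```

Emit:
{"method": "arm_command", "body": {
  "steps": [0, 0, 0, 0, 0, 0, 0, 0, 0, 0, 0, 0, 0, 0, 0]
}}

```text
time: 29.93
eef_pos: [0.6256, -0.2607, 0.0848]
tcp_rot: [0.067, 0.998, -0.0, 0.001]
contact_force: [-0.8, 0.1, -2.1]
opening: 0.104
finger_force: 42.4
```

```bash
python3 -c "
from h import *
st()"
```

```text
t 29.93 tcp [ 0.6256 -0.2607  0.0848] phi 3.0080 open 0.104 ff 42.4 F [-0.8  0.1 -2.1] q [-0.54  0.41  1.66 -0.    1.08 -1.98] zax [ 0.002 -0.001 -1.   ]
```

Emit:
{"method": "arm_command", "body": {
  "steps": [0, 0, 0, -0.5, 0, 0, 0, 0, -1, 0, 0, 0, 0, -1, 0, 0, 0, 0, -1, 0, 0, 0, 0, -1, 0, 0, 0, 0, -1, 0, 0, 0.5, 0.5, -0.5, 0, 0, 0.5, 1, 0, 0]
}}

```text
time: 30.6
eef_pos: [0.6071, -0.223, 0.2405]
tcp_rot: [0.068, 0.998, -0.003, 0.005]
contact_force: [0.5, 0.9, -1.6]
opening: 0.107
finger_force: 42.4
```

Emit:
{"method": "arm_command", "body": {
  "steps": [0, 0.5, 1, 0, 0, 0, 0.5, 1, 0, 0, 0, 0.5, 1, 0, 0, 0, 0.5, 1, 0, 0, 0, 0.5, 1, 0, 0, 0, 0.5, 1, 0, 0, 0, 0.5, 1, 0, 0, 0, 0.5, 1, 0, 0]
}}

```text
time: 31.27
eef_pos: [0.5324, -0.0072, 0.2351]
tcp_rot: [0.067, 0.998, -0.0, 0.001]
contact_force: [0.2, 0.6, -1.9]
opening: 0.099
finger_force: 42.4
```

Emit:
{"method": "arm_command", "body": {
  "steps": [0, 0.5, 1, 0, 0, 0, 0.5, 1, 0, 0, 0, 0.5, 1, 0, 0, 0, 0.27, 1, 0, 0, 0, 0, 1, 0, 0, 0, 0, 1, 0, 0, 0, 0, 1, 0, 0, 0, 0, 1, 0, 0]
}}

```text
time: 31.93
eef_pos: [0.5157, 0.1971, 0.2352]
tcp_rot: [0.067, 0.998, 0.0, 0.001]
contact_force: [-0.3, -0.4, -2.0]
opening: 0.099
finger_force: 42.4
```

Emit:
{"method": "arm_command", "body": {
  "steps": [0, 0, 1, 0, 0, 0, 0, 1, 0, 0, 0, 0, 1, 0, 0, 0, 0, 1, 0, 0, 0, 0, 1, 0, 0, 0, 0, 0.96, 0, -0.9, 0, 0, 0, 0, -0.9, 0, 0, 0, 0, -0.8]
}}

```text
time: 32.6
eef_pos: [0.5354, 0.345, 0.2348]
tcp_rot: [-0.066, 0.998, 0.0, 0.001]
contact_force: [0.2, -1.0, -2.4]
opening: 0.103
finger_force: 42.4
```

Emit:
{"method": "arm_command", "body": {
  "steps": [0, 0, 0, 0, 0, 0, 0, 0, 0, 0, 0, 0, 0, 0, 0, 0, 0, 0, 0, 0]
}}

```text
time: 32.93
eef_pos: [0.5357, 0.3431, 0.2341]
tcp_rot: [-0.062, 0.998, 0.0, 0.0]
contact_force: [-0.4, -1.2, -2.6]
opening: 0.105
finger_force: 42.4
```

```bash
python3 -c "
from h import *
st();board('green',.275)"
```

```text
t 32.93 tcp [0.5357 0.3431 0.2341] phi -3.0170 open 0.105 ff 42.4 F [-0.4 -1.2 -2.6] q [ 0.41  0.18  1.65  0.    1.31 -1.28] zax [ 0.001  0.    -1.   ]
121 L/R edge tool xy mm [73.2 -3.4] [73.2  3.1]
142 L/R edge tool xy mm [64.2 -4.8] [64.2  4.5]
163 L/R edge tool xy mm [54.7 -4.9] [54.7  4.6]
184 L/R edge tool xy mm [44.7 -4.6] [44.7  4.7]
205 L/R edge tool xy mm [34.2 -4.7] [34.2  4.8]
green rows 115 347 front,rear tool xy mm [75.8  0. ] [-53.8   0.1]
```

Emit:
{"method": "arm_command", "body": {
  "steps": [0, 0, 0, 1, 0, 0, 0, 0, 1, 0, 0, 0, 0, 0.8, 0, 0, 0, 0, 0.6, 0, 0, 0, 0, 0.6, 0, 0, 0, 0, 0.6, 0, 0, 0, 0, 0.6, 0, 0, 0, 0, 0.4, 0]
}}

```text
time: 33.65
eef_pos: [0.535, 0.3428, 0.092]
tcp_rot: [-0.063, 0.998, -0.0, -0.001]
contact_force: [-0.9, -0.2, -2.9]
opening: 0.109
finger_force: 42.3
```

Emit:
{"method": "arm_command", "body": {
  "steps": [0, 0, 0, 0.3, 0, 0, 0, 0, 0.12, 0, 0, 0, 0, 0.06, 0, 0, 0, 0, 0.04, 0, 0, 0, 0, 0.04, 0, 0, 0, 0, 0.04, 0, 0, 0, 0, 0, 0]
}}

```text
time: 34.23
eef_pos: [0.5363, 0.3437, 0.0796]
tcp_rot: [-0.063, 0.998, 0.0, 0.001]
contact_force: [0.9, 0.3, 0.5]
opening: 0.106
finger_force: 42.5
```

Emit:
{"method": "arm_command", "body": {
  "steps": [0, 0, 0, 0.04, 0, 0, 0, 0, 0.03, 0, 0, 0, 0, 0, 0]
}}

```text
time: 34.48
eef_pos: [0.5364, 0.3439, 0.0795]
tcp_rot: [-0.063, 0.998, 0.0, 0.001]
contact_force: [-2.4, -0.3, 7.0]
opening: 0.103
finger_force: 43.5
```

Green is on the floor (7 N). Release, back off and take a final look.

Emit:
{"method": "arm_command", "body": {
  "steps": [33, 0, 0, 0, 0, 33, 0, 0, 0, 0, 33, 0, 0, 0, 0, 33, 0, 0, -0.6, 0, 33, 0, 0, -1, 0, 33, 0, 0, -1, 0, 33, 0, 0, -1, 0, 33, 0, 0, -1, 0]
}}

```text
time: 35.15
eef_pos: [0.5354, 0.3434, 0.1926]
tcp_rot: [-0.063, 0.998, -0.0, -0.0]
contact_force: [1.5, -0.5, 0.7]
opening: 0.33
finger_force: 0.0
```

Emit:
{"method": "arm_command", "body": {
  "steps": [33, 0, -1, -1, 0, 33, 0, -1, -1, 0, 33, 0.3, -1, 0, 0, 33, 0, -0.6, 0, 0, 33, 0, 0, 0, 0, 33, 0, 0, 0, 0]
}}

```text
time: 35.65
eef_pos: [0.5395, 0.2527, 0.2417]
tcp_rot: [-0.062, 0.998, 0.0, -0.0]
contact_force: [-0.4, 0.7, 0.5]
opening: 0.332
finger_force: 0.0
```

```bash
python3 -c "
from h import *
st();shot('wrist','w12',(130,90,390,290),3)
shot('side','s12',(180,200,320,335),5)"
```

```text
t 35.65 tcp [0.5395 0.2527 0.2417] phi -3.0170 open 0.332 ff 0.0 F [-0.4  0.7  0.5] q [ 0.27  0.09  1.74  0.    1.31 -1.43] zax [-0.  0. -1.]
```

View pics/w12.png

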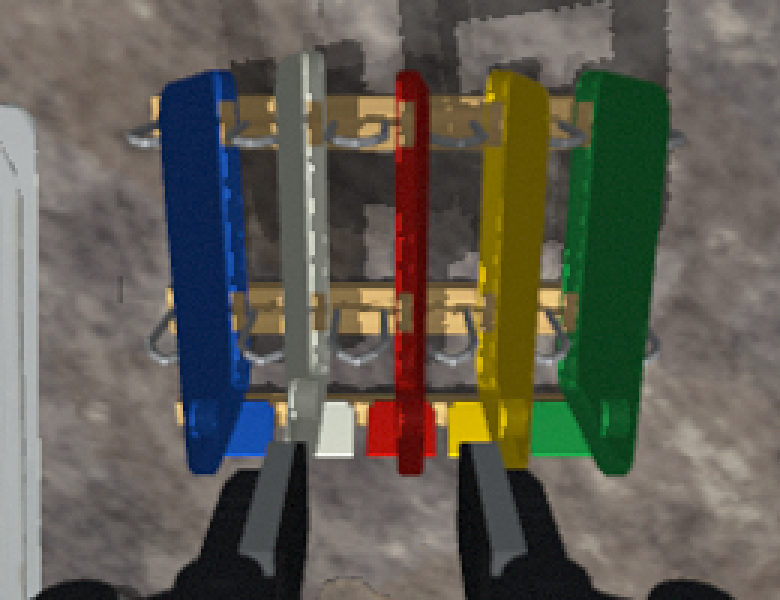

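View pics/s12.png

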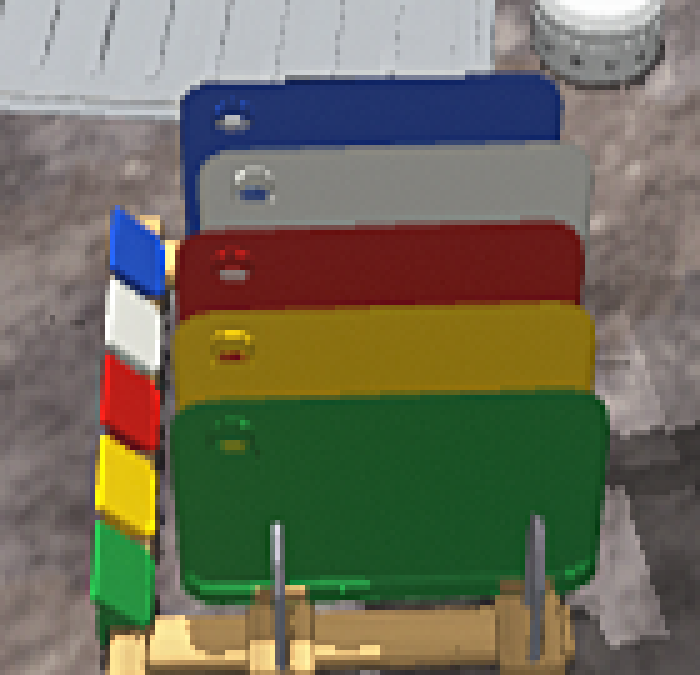

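The wrist view shows all four moved boards in line over their matching clips (columns about 210, 412, 510, 610). They are upright and at equal depth. The white board is untouched at column 305. Handing in.

```bash
python3 -c "
from h import *
print(ctrl.sign_off())"
```

```text
the job is handed in; nothing more can be done
None
```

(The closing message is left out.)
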